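Knock a cast placard foot out of its mould and lay it on the drying rack

ROBOT

A 7-joint arm with a two-finger parallel gripper is mounted at the origin on the work surface. World frame = base frame: x ahead of the robot, y to its left, z up, the work surface at z = 0. Lengths are in m, angles in rad, forces in N, time in s.
With the tool pointing down it reaches from about 0.425 to 0.925 m from the base axis. Payload 6.8 kg.
Tool frame: the origin (TCP) lies on the front face of the gripper's body, between the roots of the fingers; the fingertips stand 73 mm ahead of it and the grasp point (between the pads) lies 54 mm ahead of it (env.nose_length is the distance from the TCP to the fingertips, in m); z points along the fingers, y is the line along which they close (so a half turn about z gives the same grasp; the last joint's range is limited). The gripper opens to 85 mm and grips with 20 to 120 N. Pads are 22 mm wide; open, the fingers measure 114 mm over their backs; the gripper's body (76 mm by 85 mm) begins 54 mm behind the grasp point. The pads swing forward as they close: fully open they stand 13 mm farther back than shut.
Start: joints at [1.024, 0.477, 0.022, 1.555, -0.011, 1.109, -0.083], TCP at [0.287, -0.611, 0.304] pointing down, gripper open.
Joint ranges: [-2.96, 2.96], [-0.34, 2.1], [-1.41, 1.46], [0.24, 2.44], [-1.37, 4.51], [0.17, 1.92], [-2.96, 2.96]. Speed limits (rad/s): [2.39, 2.39, 3.14, 3.14, 3.14, 3.14, 3.14].

INTERFACE

Orientations are given as a unit quaternion [w, x, y, z].
In Python, from cell import env, kin, camera, calibration, job gives the robot as it stands. The module is installed in compiled form; this text tells all that it offers. Calls block until the motion is done:
- env.reach(position, orientation): joint-space move of the TCP to a pose.
- env.movel(position, velocity=0.15, rot=None, stop_force=None): straight line of the TCP; rot=None keeps the orientation; velocity is the mean speed in m/s. With stop_force (N) it stops when the force on the tool has changed by that much, and returns True; else False.
- env.goto_joints(angles): joint-space move.
- env.grip(opening, f_grip=None): finger opening in m; f_grip is the grip in N (None keeps the last); returns when the fingers have stopped.
- env.dwell(seconds).
- kin.inverse_kinematics(position, orientation): joint angles nearest the present ones, or None.
- env.get_state(): the state.
- camera(name): name is "scene" or "side" or "wrist"; returns (picture, depth): 400x640x3 uint8, blue, green, red; 400x640 float32, m along the optical axis (not along the pixel's ray), 0 where there is no reading.
- calibration(name): a dict with "fx", "fy", "cx", "cy" (pixels), "rvec" (rotation vector, rad) and "tvec" (3), from world to camera coordinates, as OpenCV has them. Camera axes: x right, y down, z forward; pixel columns grow to the right and rows downward; lengths in m; the calibration is good to about 2 mm. A picture is of the moment at which its call begins: read the wrist's pose just before it. calibration takes no time and is no camera call; for the wrist camera it gives the pose at the moment of the call.
A pose or a line that the arm cannot do raises env.PlanningError and nothing moves.
- job.job_done(): hands the job in; it is judged then, once.
The state is a dict: "time": time; "qpos": joint angles; "joint_velocities": joint speeds; "joint_torque": joint torques, N m; "tcp_pos": TCP position; "orientation": TCP orientation; "force": force on the tool from outside, world axes, zero at the start; "torque": the same for the moment, N m; "opening": finger opening in m; "gripper_force": force on a finger pad.
Only numpy, scipy, OpenCV 4.12 (cv2) and the standard library are available. Lean on these libraries where they do the work, as an engineer would, in place of code of your own. Each camera call takes 0.05 s, during which the arm holds its last target. There are 200 camera calls.

TASK

Press the mould's ejector lever firmly down to its stop so that the cast foot stands tipped up out of the cavity, let go of the lever, then draw the foot out gently along its slope from under the metal lip, without wrenching it. Lay it gently, groove up, straight in the middle of the empty berth of the drying rack; leave the finished foot beside it where it is.

Things in the scene. Friction and masses are not known exactly. Their poses are not given: they have to be found in the camera images.
- mould: Plywood mould block fixed to the table, 205 long (x -100 to +105) x 98 wide (y) x 38 high. Origin: on the table under the cavity's centre; z up. Cavity 144 (x -72 to +72) x 58 (y +-29), floor at z 14, open at the top. Steel ejector lever in a slot in the +x end wall, see lever_pin; lip at the -x end, see lip. Over about 50 N on the block or lever harms it.
- lip (a point): Middle of the top of the aluminium lip across the cavity's -x end; axes as the mould's. The lip is 12 deep (mould x -72 to -60, z 29 to 38) and overhangs the foot's tongue by 8 to 10, so the foot cannot leave straight up: tipped by the lever, it must be drawn 15 or more towards +x up its own slope. Up to about 20 N is fine; wrenching over 60 N harms it.
- lever_pin (a point): Middle of the lever's fixed pin, 90 in +x of and 28 above the mould's origin; axes as the mould's. The lever ends in a thumb bar (16 dia, 60 long along y) on a screwed stem, set 0 to 18 higher each time, unseen: at rest bar centre x +43 to +52, bar top z +25 to +47 from here. Down against 4 to 9 N to a firm stop 35 to 40 lower, felt only (centre x +51 to +58, top z -10 to +7), it stays; the foot is then tipped 16 to 17 deg.
- foot: Off-white plaster placard foot, 0.22 kg, 136 long: block 116 (x -48 to +68) x 52 x 24 with a 5 wide groove along its top; tongue at -x 20 long, 30 wide, 10 thick, flush with the underside. Origin: centre of the underside; x away from the tongue, z out of the grooved face. It starts flush in the cavity, axes as the mould's, no room for fingers; once tipped, grip across the 52 width about 20 from the +x end.
- berth (a point): Centre of the empty berth of the wooden drying rack, on its slat tops, 30 above the table. The rack is fixed, 220 (x) x 170 (y), z up; the berth is 170 long (y) x 100 wide (x), between slim rails 6 high at x -49 and +52. The foot shall lie along y, tongue either way. The other berth, with the finished foot, is 110 away in +x.
- dry_foot: Finished foot, the same casting, loose on the rack's other berth, groove up; origin and axes as for the foot. A bystander: leave it.
- rack: The fixed slatted wooden drying rack, 220 (x) x 170 (y), slat tops at z 30, rails to z 36. Origin: on the table under its centre; z up; the empty berth is centred at x -55, the other at x +55.
Things that resemble listed ones, but are neither listed nor needed, are in the scene too. What is shaped like the foot but green or pink is not meant.

How it is judged:
On the way, in this order (a step that is already met when the one before it is completed fails the run):
1. the lever has propped the foot up: tipped by more than 0.27 rad, still in the mould, with nothing of the gripper touching the foot or the lever (angle between foot's own z axis and vertical above 0.27 rad and z of foot in the frame of mould below 0.045 m and x of foot in the frame of mould between -0.012 and 0.012 m and contact force between the fingers and foot below 0.2 N and contact force between the fingers and mould below 0.2 N), for 0.2 s.
2. the foot has been drawn out and lifted clear of the mould (its origin more than 70 mm above the mould's underside) (z of foot in the frame of mould above 0.07 m), for 0.1 s.
At the end, for the whole second after the job is handed in: The foot lies at rest and released on the slats of the empty berth, groove up and flat (within 0.06 rad; underside within 4 mm of the slats), its centre within 18 mm of the berth's centre along and across, its length within 0.15 rad of the berth's; the finished foot is within 10 mm of where it was (x of foot in the frame of berth between -0.018 and 0.018 m and y of foot in the frame of berth between -0.018 and 0.018 m and z of foot in the frame of berth between -0.004 and 0.004 m and angle between foot's own z axis and vertical below 0.06 rad and angle between the x axis of foot and the y axis of berth, either way round below 0.15 rad and linear speed of foot below 0.01 m/s and angular speed of foot below 0.1 rad/s and contact force between the fingers and foot below 0.1 N and distance of dry_foot from where it was at the start of the episode below 0.01 m); the robot touches nothing.
It fails at once if the foot is wrenched against the mould or its lever (over 60 N) (contact force between foot and mould above 60 N).
It fails at once if the gripper presses on the mould or its lever with over 50 N (contact force between the fingers and mould above 50 N).
It fails at once if the foot is dropped or rammed onto the rack, not laid (over 60 N) (contact force between foot and rack above 60 N).
It fails at once if the finished foot is pushed more than 10 mm (distance of dry_foot from where it was at the start of the episode above 0.01 m).
It also fails if it takes over 54 s, if anything falls off the work surface, if the arm or the gripper's body presses on something with over 40 N, if the wrist force passes 120 N, or if a joint passes its speed limit or range.

## Working session

There is one attempt and no reset: what is moved stays moved. The work goes in short steps, each a Python script; the robot and the scene stay as the last script left them, time stands still between calls to the robot, and variables do not carry over. Pictures are saved under pics/ and viewed, at most 10 in all, crops included, and the job is handed in when it is done.

```bash
mkdir -p pics; cat > h.py <<'E'
import numpy as np, cv2
from cell import env, kin, camera, calibration, job
def cloud(name):
    c=calibration(name); p,d=camera(name)
    R=cv2.Rodrigues(np.array(c["rvec"],float))[0]; t=np.array(c["tvec"],float).ravel()
    v,u=np.mgrid[0:400,0:640]
    X=np.stack([(u-c["cx"])/c["fx"]*d,(v-c["cy"])/c["fy"]*d,d],-1)
    W=(X-t)@R
    W[d<=0]=np.nan
    return p,d,W
E
python3 - <<'E'
from h import *
for n in("scene","side"):
    p,d,W=cloud(n); cv2.imwrite(f"pics/{n}.png",p); np.save(f"{n}.npy",W); print(calibration(n))
print(env.get_state())
E
```

```text
{'fx': 425.78412180019603, 'fy': 425.78412180019603, 'cx': 318.38912823724496, 'cy': 193.40301074240432, 'rvec': array([ 1.2426377 ,  2.26198121, -0.94532658]), 'tvec': array([ 0.40683115, -0.17591114,  1.35613504])}
{'fx': 433.69113046941584, 'fy': 433.69113046941584, 'cx': 323.14393482932667, 'cy': 204.48183225369993, 'rvec': array([ 0.64852951, -2.66296684,  1.10147703]), 'tvec': array([0.35968306, 0.2917319 , 0.91161157])}
{'time': 0.1, 'qpos': array([ 1.02387501,  0.47770632,  0.02234407,  1.55629419, -0.01150247,
        1.10926357, -0.08313916]), 'joint_velocities': array([ 1.20024876e-03, -3.22227444e-04, -2.31095970e-03, -2.26431052e-03,
        6.31525154e-06,  1.40318994e-03,  7.42856683e-04]), 'joint_torque': array([ 3.76847616e-03, -5.97766900e+01,  1.61329083e+00, -2.81957084e+01,
        1.27672817e-02,  5.03268719e-03,  2.02035261e-05]), 'tcp_pos': array([ 0.28662834, -0.61070183,  0.30305497]), 'orientation': array([-7.39389206e-04,  9.76027875e-01,  2.17644186e-01, -2.20748596e-04]), 'force': array([-0.91745792,  0.07949454, -0.07949661]), 'torque': array([ 0.00180236, -0.01750004,  0.05456816]), 'gripper_force': 0.0, 'opening': 0.08570099447956327}
```

View pics/scene.png

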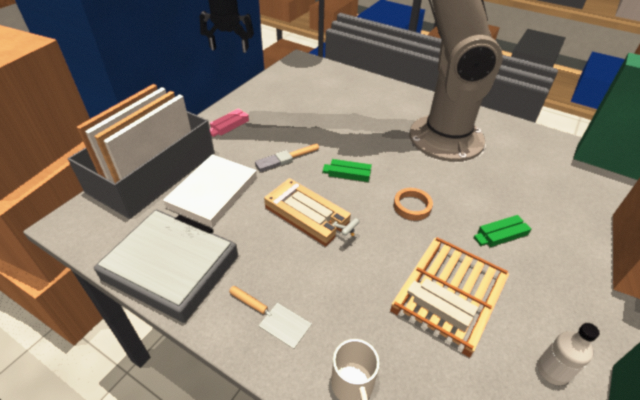

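View pics/side.png

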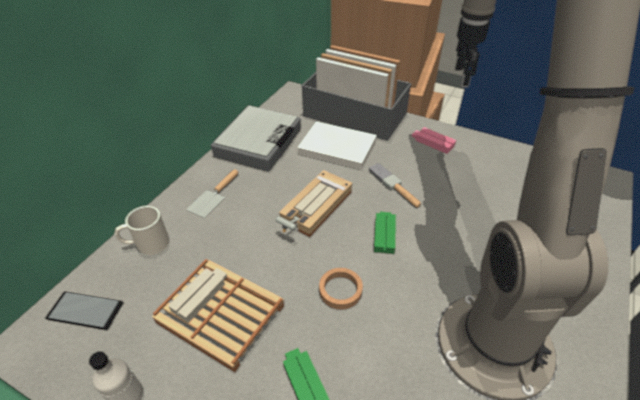

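The scene view shows the mould at about (308,210) with its lever at (347,230). The rack is at (452,293), with the finished foot in its lower-left berth at (443,303) and the empty berth nearer the robot. The side view agrees: mould (317,203), lever (287,228), rack (218,312).

```bash
python3 - <<'E'
from h import *
box={"scene":{"m":(255,170,365,250),"r":(385,230,515,355)},"side":{"m":(270,165,360,245),"r":(145,250,290,370)}}
for n in box:
    W=np.load(n+".npy"); img=cv2.imread(f"pics/{n}.png"); hsv=cv2.cvtColor(img,cv2.COLOR_BGR2HSV)
    for k,(a,b,c,d) in box[n].items():
        P=W[b:d,a:c].reshape(-1,3); H=hsv[b:d,a:c].reshape(-1,3)
        wood=(H[:,1]>100)&(H[:,0]>5)&(H[:,0]<28)&(H[:,2]>90)
        lo,hi=(.03,.046) if k=="m" else (.022,.045)
        s=wood&(P[:,2]>lo)&(P[:,2]<hi)
        r=cv2.minAreaRect(P[s][:,:2].astype(np.float32)*1000)
        print(n,k,s.sum(),np.round(r[0],1),np.round(r[1],1),round(r[2],1),"zmed",np.median(P[s][:,2]), "boxpts",cv2.boxPoints(r).round().tolist())
        white=(H[:,1]<70)&(H[:,2]>140)&(P[:,2]>.028)&(P[:,2]<.075)
        Q=P[white]
        if len(Q): print("  white",len(Q),np.round(np.median(Q,0),3),[ [round(float(y),1) for y in np.ravel(x)] for x in cv2.minAreaRect(Q[:,:2].astype(np.float32)*1000)])
        if k=="m":
            t=P[P[:,2]>.05]; print("  high",len(t),np.round(np.median(t,0),3),np.round(np.nanpercentile(t,[2,98],axis=0),3))
    big=np.vstack if 0 else None
    x0,y0,x1,y1=box[n]["m"]; cm=cv2.resize(img[y0:y1,x0:x1],None,fx=4,fy=4,interpolation=2)
    x0,y0,x1,y1=box[n]["r"]; cr=cv2.resize(img[y0:y1,x0:x1],None,fx=2.5,fy=2.5,interpolation=2)
    cv2.imwrite(f"pics/{n}_m.png",cm)
E
```

```text
scene m 1182 [ 526.8 -167.7] [248.7  99.3] 83.3 zmed 0.03828295802652586 boxpts [[463.0, -285.0], [561.0, -297.0], [591.0, -50.0], [492.0, -38.0]]
  white 1029 [ 0.527 -0.179  0.039] [[515.8, -216.6], [345.4, 91.6], [87.6]]
  high 147 [ 0.544 -0.052  0.062] [[ 0.514 -0.062  0.053]
 [ 0.567 -0.045  0.066]]
scene r 3263 [553.2 206.2] [176.  224.2] 87.1 zmed 0.03062046660931636 boxpts [[437.0, 124.0], [661.0, 113.0], [670.0, 288.0], [446.0, 300.0]]
  white 1457 [0.608 0.204 0.054] [[598.9, 196.0], [138.2, 72.4], [85.2]]
side m 27 [ 525.5 -142.6] [205.8  92.7] 83.8 zmed 0.03642231828834898 boxpts [[468.0, -240.0], [561.0, -250.0], [583.0, -45.0], [491.0, -35.0]]
  white 909 [ 0.527 -0.178  0.037] [[528.9, -168.6], [251.2, 95.7], [80.9]]
  high 137 [ 0.536 -0.049  0.061] [[ 0.51  -0.058  0.051]
 [ 0.564 -0.042  0.065]]
side r 1935 [553.1 210.6] [174.9 222.3] 87.3 zmed 0.03016460958527446 boxpts [[438.0, 128.0], [660.0, 118.0], [668.0, 293.0], [446.0, 303.0]]
  white 1182 [0.608 0.207 0.053] [[592.8, 179.4], [266.1, 124.3], [47.6]]
```

```bash
cat >> h.py <<'E'
def down(a,tilt=0.0):
    """tool pointing down, tool x at world angle a (rad); tilt: rotate about tool y"""
    x=np.array([np.cos(a),np.sin(a),0]); z=np.array([0,0,-1.]); y=np.cross(z,x)
    from scipy.spatial.transform import Rotation as Ro
    R=Ro.from_matrix(np.stack([x,y,z],1))*Ro.from_euler('y',tilt)
    q=R.as_quat(); return np.array([q[3],*q[:3]])
E
python3 - <<'E'
from h import *
for a in (83.3,-96.7):
  for p in ([.53,-.14,.35],[.55,-.05,.2],[.5,.21,.2]):
    print(a,p,np.round(kin.inverse_kinematics(np.array(p),down(np.radians(a))),2))
a=np.radians(83.3)
env.reach(np.array([.53,-.14,.35]),down(a)); env.dwell(.2)
c=calibration("wrist"); R=cv2.Rodrigues(c["rvec"])[0]; print("cam",-R.T@c["tvec"],"fwd",R[2],c["fx"])
p,d,W=cloud("wrist"); cv2.imwrite("pics/w1.png",p); np.save("w1.npy",W); print(env.get_state()["time"],env.get_state()["force"])
E
```

```text
83.3 [0.53, -0.14, 0.35] [ 0.49  0.26 -0.42  1.78  0.11  1.13 -0.08]
83.3 [0.55, -0.05, 0.2] [ 0.35  0.44 -0.47  1.92  0.27  0.84 -0.38]
83.3 [0.5, 0.21, 0.2] [ 0.23  0.58 -0.98  1.92  0.59  0.96 -1.14]
-96.7 [0.53, -0.14, 0.35] [-0.79  0.49  1.29  1.86 -0.51  1.19 -2.59]
-96.7 [0.55, -0.05, 0.2] [-0.86  0.81  1.27  2.   -0.91  1.07 -2.42]
-96.7 [0.5, 0.21, 0.2] [ 0.35  0.7  -1.19  1.91  0.75  1.06  1.87]
cam [ 0.53720568 -0.07366658  0.42122505] fwd [-0.03072887 -0.26582098 -0.96353253] 275.9536263112925
2.275 [ 0.34825806  0.15454293 -0.11274817]
```

View pics/w1.png

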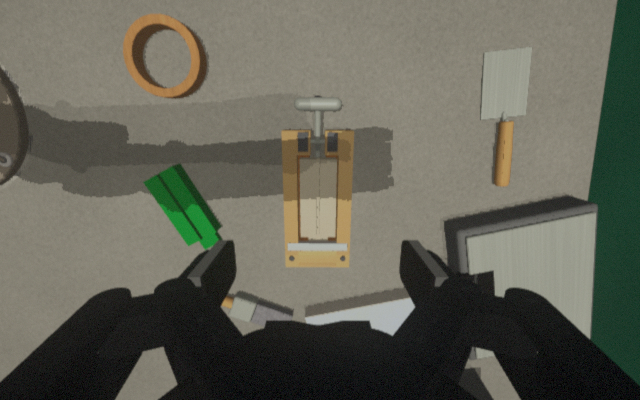

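The wrist view has the mould squarely along the image: top face corners about (282,129), (354,129), (350,267), (286,267), the lip at row 247 and the lever bar at (318,104).

```bash
python3 - <<'E'
from h import *
c=calibration("wrist"); R=cv2.Rodrigues(c["rvec"])[0]; t=np.ravel(c["tvec"]); o=-R.T@t
def ray(u,v,z):
    r=R.T@np.array([(u-c["cx"])/c["fx"],(v-c["cy"])/c["fy"],1]); return o+r*(z-o[2])/r[2]
p=cv2.imread("pics/w1.png"); W=np.load("w1.npy"); h=cv2.cvtColor(p,cv2.COLOR_BGR2HSV)
m=((h[...,1]>90)&(h[...,0]>8)&(h[...,0]<28)&(h[...,2]>100)).astype(np.uint8); m[:,:265]=0;m[:,370:]=0;m[:115]=0;m[275:]=0
ys,xs=np.nonzero(m)
P=np.array([ray(u,v,.038) for u,v in zip(xs,ys)])
r=cv2.minAreaRect(P[:,:2].astype(np.float32)*1000); print(len(xs),r,cv2.boxPoints(r).round(1).tolist())
print("corners",[np.round(ray(u,v,.038)*1000,1).tolist() for u,v in((282,129),(354,129),(350.5,267.5),(286,267.5))])
B=W[90:118,285:350].reshape(-1,3); B=B[B[:,2]>.045]; print("bar",len(B),np.round(np.median(B,0),4),np.round(np.percentile(B,[2,50,98],axis=0),4).tolist())
F=W[170:225,305:335].reshape(-1,3); print("foot z",np.nanmedian(F,0))
E
```

```text
4549 ((523.658447265625, -187.74041748046875), (204.96165466308594, 98.2737045288086), 83.22315216064453) [[462.79998779296875, -283.70001220703125], [560.4000244140625, -295.29998779296875], [584.5, -91.80000305175781], [487.0, -80.19999694824219]]
corners [[488.7, -79.2, 38.0], [585.2, -90.5, 38.0], [562.8, -298.1, 38.0], [463.4, -286.4, 38.0]]
bar 648 [ 0.5394 -0.0539  0.0636] [[0.5128, -0.067, 0.0464], [0.5394, -0.0539, 0.0636], [0.5672, -0.0442, 0.0661]]
foot z [ 0.52791916 -0.17995258  0.03909241]
```

```bash
cat >> h.py <<'E'
A=np.radians(83.22); ux=np.array([np.cos(A),np.sin(A),0]); uy=np.array([-np.sin(A),np.cos(A),0])
O=np.array([.5237,-.1877,0])-.0025*ux
def mp(x,y,z): return O+x*ux+y*uy+np.array([0,0,z])
E
python3 - <<'E'
from h import *
q=down(A)
env.grip(0.0,40); 
env.reach(mp(.138,0,.066+.030+.073),q)
s=env.movel(mp(.138,0,.066+.006+.073),.08)
s=env.movel(mp(.146,0,.066-.046+.073),.03,stop_force=28)
st=env.get_state(); d=st["tcp_pos"]-O
print(s,"mould xyz tip",d@ux,d@uy,d[2]-.073,st["force"],st["time"])
env.dwell(.2); st=env.get_state(); print(st["force"],st["tcp_pos"][2]-.073)
E
```

```text
True mould xyz tip 0.14681052369197325 -0.0011505078800450178 0.024622455849536026 [-3.48175616  0.89503586 12.25770239] 5.8167
[-4.19719014 -0.36006521 12.31092976] 0.02462720008784046
```

```bash
python3 - <<'E'
from h import *
q=down(A)
env.movel(mp(.146,0,.16),.12)
env.reach(mp(.07,0,.33),q); env.grip(.085); env.dwell(.1)
p,d,W=cloud("wrist"); cv2.imwrite("pics/w2.png",p); np.save("w2.npy",W)
p2,d2,W2=cloud("side"); cv2.imwrite("pics/s2.png",cv2.resize(p2[140:260,240:400],None,fx=4,fy=4)); np.save("s2.npy",W2)
h=cv2.cvtColor(p,cv2.COLOR_BGR2HSV)
D=W-O; mx=D@ux; my=D@uy; z=W[...,2]
s=(abs(my)<.02)&(abs(my)>.008)&(mx>-.05)&(mx<.06)&(z>.03)&(z<.12)
c=np.polyfit(mx[s],z[s],1); print("slope deg",np.degrees(np.arctan(c[0])),"z at 0",c[1],s.sum())
for lo in np.arange(-.07,.16,.01):
    k=(abs(my)<.022)&(mx>=lo)&(mx<lo+.01); print(round(lo*1000),np.round(np.nanmedian(z[k])*1000,1),np.round(np.nanmax(z[k])*1000,1),k.sum())
print(env.get_state()["time"])
E
```

```text
slope deg 17.112376895564537 z at 0 0.060164781631940174 1283
-70 39.2 41.2 262
-60 39.1 45.7 75
-50 46.1 48.8 158
-40 49.1 51.6 185
-30 52.2 55.2 175
-20 55.3 57.8 188
-10 58.6 60.9 196
0 61.5 64.8 222
10 64.6 67.9 211
20 67.8 70.5 232
30 70.9 73.8 247
40 74.0 77.2 250
50 76.3 79.3 352
60 58.8 74.2 451
70 333.3 356.0 884
80 352.1 363.1 13915
90 357.3 362.8 871
100 21.3 42.4 284
110 1.5 27.0 222
120 1.4 23.4 246
130 17.4 26.1 233
140 26.0 28.7 272
150 1.8 24.9 227
8.4417
```

View pics/w2.png

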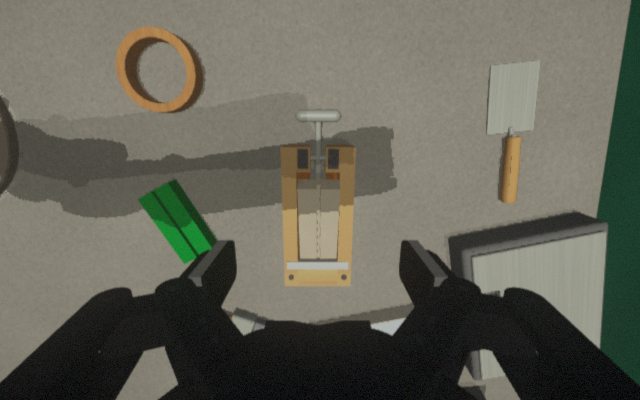

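The wrist view shows the lever down (bar at (318,117), top about 26 mm) and the foot tipped about 17°. Its raised end is at row 180, and its tongue is still under the lip at row 265.

```bash
cat >> h.py <<'E'
T=np.radians(16.8); e=np.cos(T)*ux+np.array([0,0,np.sin(T)]); n=-np.sin(T)*ux+np.array([0,0,np.cos(T)])
def rep(tag,s=None):
    st=env.get_state(); d=st["tcp_pos"]-O
    print(tag,s,"m",np.round([d@ux,d@uy,d[2]],4),"F",np.round(st["force"],1),"op",round(st["opening"],4),"gf",round(st["gripper_force"],1),"t",round(st["time"],2))
E
python3 - <<'E'
from h import *
W=np.load("w2.npy"); D=W-O; mx=D@ux; my=D@uy; z=W[...,2]
g=(abs(my)<.03)&(mx>.03)&(mx<.08)&(z<.09)&(abs(z-.001-(.0592+.302*mx))<.002)
print("end edge mx",np.percentile(mx[g],[90,97,99.5]),"y range",np.percentile(my[g],[1,99]))
q=down(A,T); G=mp(.0378,0,.071)+.0515*n
env.reach(G+.05*n,q); rep("above")
s=env.movel(G,.06,stop_force=12); rep("at",s)
cv2.imwrite("pics/w3.png",camera("wrist")[0])
p2=camera("side")[0]; cv2.imwrite("pics/s3.png",cv2.resize(p2[110:260,240:400],None,fx=4,fy=4))
E
```

```text
end edge mx [0.05742213 0.05872887 0.05970944] y range [-0.02623773  0.02461675]
above None m [ 0.0094 -0.0009  0.1693] F [0.5 0.5 0.4] op 0.0851 gf 0.0 t 9.14
at False m [ 0.0228 -0.0002  0.1205] F [ 0.6 -1.  -0. ] op 0.0847 gf 0.0 t 10.12
```

View pics/s3.png

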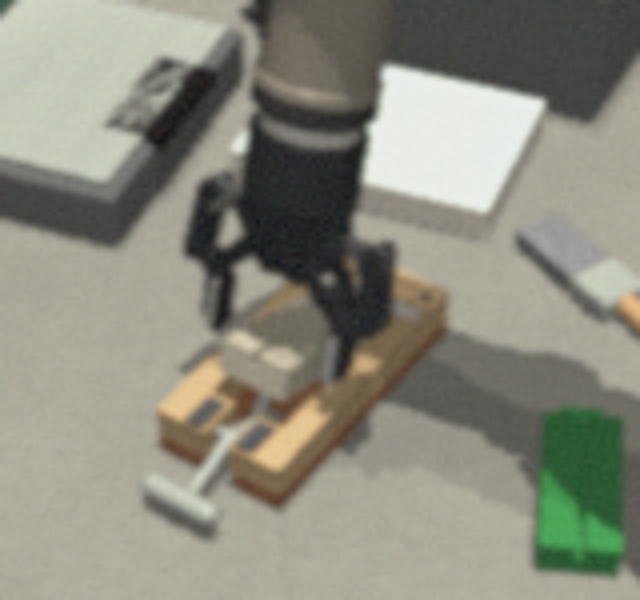

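View pics/w3.png

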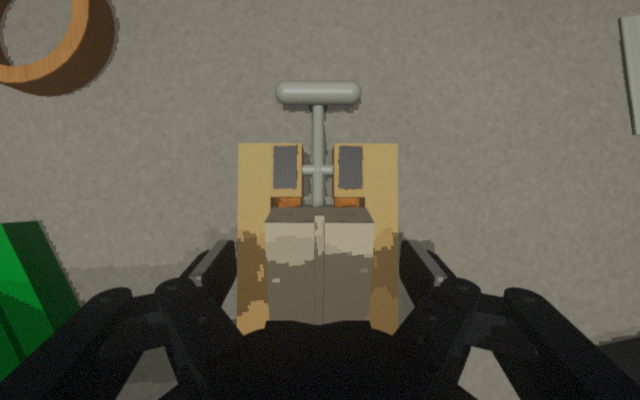

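The side and wrist views show both fingers straddling the tipped foot's raised end. The foot spans columns 266–374 in the wrist view, centred between the fingers.

```bash
python3 - <<'E'
from h import *
env.grip(.0,45); rep("grip")
P=env.get_state()["tcp_pos"]
s=env.movel(P+.032*e,.03,stop_force=20); rep("drawn",s)
if not s:
    P=env.get_state()["tcp_pos"]
    s=env.movel(P+np.array([0,0,.012]),.03,stop_force=20); rep("up1",s)
    if not s:
        env.movel(P+np.array([0,0,.12]),.12); rep("up2")
E
```

```text
grip None m [2.250e-02 1.000e-04 1.205e-01] F [-1.5 -1.3  2.6] op 0.051 gf 52.4 t 10.63
drawn False m [0.0533 0.0003 0.1295] F [-0.6  0.1 -1.3] op 0.0511 gf 52.2 t 11.83
up1 False m [0.0532 0.0003 0.1416] F [-0.5  0.4 -3.2] op 0.0505 gf 51.9 t 12.38
up2 None m [0.0533 0.0008 0.2487] F [ 0.1  0.2 -2.9] op 0.0508 gf 51.9 t 13.43
```

```bash
python3 - <<'E'
from h import *
q=down(np.radians(87.2))
env.reach(np.array([.55,.14,.40]),q); env.dwell(.1); rep("look")
c=calibration("wrist"); R=cv2.Rodrigues(c["rvec"])[0]; t=np.ravel(c["tvec"]); o=-R.T@t
p,d,W=cloud("wrist"); cv2.imwrite("pics/w4.png",p)
h=cv2.cvtColor(p,cv2.COLOR_BGR2HSV); z=W[...,2]
m=(h[...,1]>100)&(h[...,0]>5)&(h[...,0]<28)&(h[...,2]>90)&(z>.02)&(z<.05)&(W[...,0]>.4)&(W[...,0]<.7)&(W[...,1]>.08)
P=W[m]; r=cv2.minAreaRect(P[:,:2].astype(np.float32)*1000); print(m.sum(),r)
# orange rails (reddish): rail tops
for lo,hi in((5,14),(14,28)):
    k=m&(h[...,0]>=lo)&(h[...,0]<hi); print(lo,k.sum(),np.median(W[k],0) if k.any() else 0)
k=(h[...,1]<80)&(z>.048)&(z<.065)&(W[...,0]>.45)&(W[...,0]<.7)&(W[...,1]>.08)&(W[...,1]<.32)
print("dry",k.sum(),np.median(W[k],0),cv2.minAreaRect(W[k][:,:2].astype(np.float32)*1000))
k=(z>.29)&(z<.40)&(h[...,2]>90)&(h[...,1]<80); print("held",k.sum(),np.percentile(W[k],[2,50,98],axis=0).round(4).tolist() if k.any() else 0)
E
```

```text
look None m [0.3284 0.0119 0.3986] F [ 1.4 -0.1 -2.5] op 0.051 gf 51.9 t 14.68
8297 ((553.8538208007812, 207.34715270996094), (176.77789306640625, 220.79701232910156), 87.05351257324219)
5 101 [0.64217377 0.14351208 0.03660128]
14 8196 [0.52969854 0.20544022 0.03139791]
dry 2821 [0.60927416 0.21193721 0.05530802] ((609.015625, 208.2935791015625), (116.12937927246094, 52.50223159790039), 85.32235717773438)
held 10508 [[0.5246, 0.1032, 0.3368], [0.5495, 0.1335, 0.3475], [0.5755, 0.158, 0.3493]]
```

View pics/w4.png

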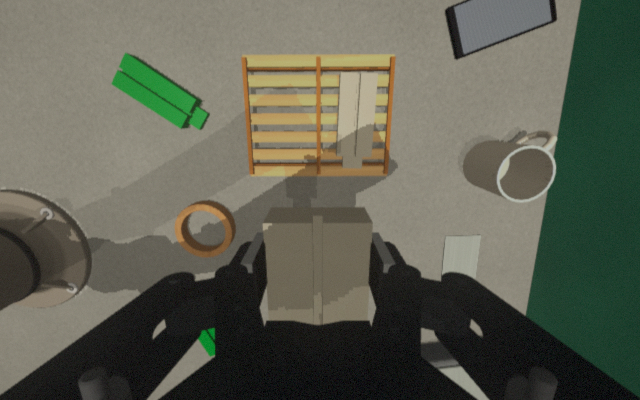

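The wrist view shows the rack square in view (columns 243–393, rows 55–176). The empty berth is on the left at columns 248–317, and the dry foot is at columns 337–378. The held foot is at (318,265), straight and level.

```bash
python3 - <<'E'
from h import *
a=np.radians(87.05); v=np.array([np.cos(a),np.sin(a),0]); B=np.array([.4988,.2106,0]); q=down(a)
H=B+.049*v
env.reach(H+np.array([0,0,.20]),q); env.dwell(.1)
p,d,W=cloud("wrist"); h=cv2.cvtColor(p,cv2.COLOR_BGR2HSV); z=W[...,2]
k=(z>.13)&(z<.165)&(h[...,1]<80)&(h[...,2]>60)&(abs((W-H)@v)<.03)
D=W[k]-H; c=np.polyfit(D@v,D[:,2],1); print("held pitch deg",np.degrees(np.arctan(c[0])),"top z rel tcp",c[1]-.2,k.sum(), "end",np.percentile(D@v,99),"x",np.percentile(D[:,0],[1,99]))
env.movel(H+np.array([0,0,.118]),.08); rep("pre")
s=env.movel(H+np.array([0,0,.098]),.015,stop_force=6); rep("down",s)
E
```

```text
held pitch deg -4.03581852512787 top z rel tcp -0.051262183304553594 11165 end 0.021018734269867386 x [-0.02814398  0.0318023 ]
pre None m [0.4443 0.0747 0.1186] F [ 0.6 -0.2 -2.9] op 0.0512 gf 51.9 t 17.0
down True m [0.4441 0.0751 0.1063] F [-0.5  0.1  4.7] op 0.051 gf 52.8 t 17.82
```

```bash
python3 - <<'E'
from h import *
P=env.get_state()["tcp_pos"]
s=env.movel(P-np.array([0,0,.003]),.01,stop_force=8); rep("settle",s)
env.grip(.049,20); rep("soft")
env.grip(.064); rep("open")
P=env.get_state()["tcp_pos"]
s=env.movel(P+np.array([0,0,.05]),.05); rep("up")
env.reach(np.array([.55,.14,.40]),down(np.radians(87.2))); env.dwell(.3)
p,d,W=cloud("wrist"); cv2.imwrite("pics/w5.png",p); h=cv2.cvtColor(p,cv2.COLOR_BGR2HSV); z=W[...,2]
a=np.radians(87.05); v=np.array([np.cos(a),np.sin(a),0]); w=np.array([np.sin(a),-np.cos(a),0]); B=np.array([.4988,.2106,0])
for nm,C in(("foot",B),("dry",B+.11*w)):
    D=W-C; k=(h[...,1]<80)&(abs(D@w)<.045)&(abs(D@v)<.085)&(z>.045)&(z<.07)
    r=cv2.minAreaRect(np.stack([D[k]@w,D[k]@v],1).astype(np.float32)*1000)
    A_=np.c_[D[k]@w,D[k]@v,np.ones(k.sum())]; f=np.linalg.lstsq(A_,z[k],rcond=None)[0]
    print(nm,k.sum(),r,"plane",f.round(4))
rep("end")
E
```

```text
settle True m [0.4442 0.075  0.1063] F [-1.  -0.6  5.2] op 0.0508 gf 52.9 t 18.03
soft None m [0.4441 0.075  0.1063] F [-0.9 -0.9  5.9] op 0.0509 gf 52.8 t 18.25
open None m [0.4435 0.0756 0.1053] F [-0.2  0.1 -0.4] op 0.064 gf 0.0 t 18.53
up None m [0.4433 0.0758 0.155 ] F [ 0.3 -0.5 -0. ] op 0.0644 gf 0.0 t 19.68
foot 2968 ((-0.21709823608398438, 12.64572525024414), (52.22766876220703, 114.36856079101562), 0.30368638038635254) plane [-0.0041  0.0001  0.0546]
dry 2947 ((0.08716011047363281, 3.424022674560547), (116.3157730102539, 52.23724365234375), 88.33055877685547) plane [0.0044 0.0003 0.0547]
end None m [0.3314 0.0128 0.3994] F [ 0.5 -1.1  0.2] op 0.0643 gf 0.0 t 21.11
```

View pics/w5.png

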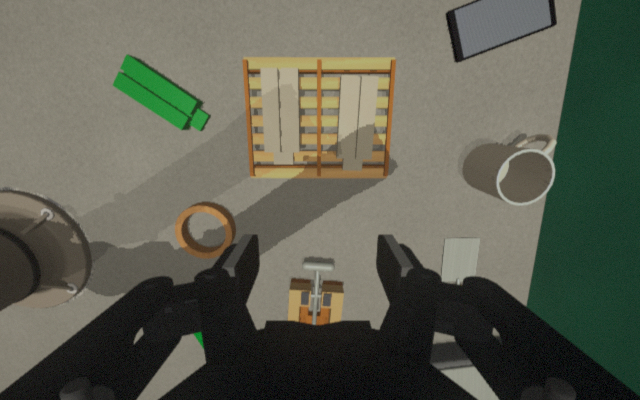

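The wrist view shows the foot in the empty berth (columns 262–299, rows 66–165). It is flat, groove up, and its origin is about 2.6 mm from the berth's centre. The dry foot has not moved.

```bash
python3 -c "
from h import *
print(job.job_done())"
```

```text
the job is handed in; nothing more can be done
None
```

The foot lies flat and groove up in the empty berth, about 3 mm from its centre by the last wrist-camera measurement; the finished foot was left where it was, and the job is handed in at about 21 s.

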